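# Load two cells into a spring magazine

## Task

Load the two thick battery cells into the spring-loaded cell magazine on the counter, one at a time: lay a cell in the guides, push it down past the two end lips until they snap over it and it stays down when you let go, and only then fetch the other. Push gently and by feel, stopping softly as the full stack meets its rubber end pad rather than crushing it, and leave the thin cell and the other goods where they stand.

Things in the scene. Friction and masses are not known exactly. Their poses are not given: they have to be found in the camera images.
- magazine: Spring magazine fixed to the counter: base plate 136 x 64 x 6 mm, two grey posts 56 mm high, between them an aluminium insert with guides, lips, platform and pad. Origin: centre of the plate's underside; z up; cells lie along x. The insert is clamped at a height that differs each run and is not reported: the lips' undersides lie N = 72 to 92 mm above the origin. Fingers must not lean on it.
- mag_mouth (a point): Point on the magazine's z axis, 102 mm above its origin (as with N = 82): where the axis of a cell laid in the guides rests, really N+20 mm up (92 to 112). It lies on ramps of the two sprung end lips (steel, 12 mm wide, tops N+14.5). Side guides 28 mm apart, only at x = 18 to 37 mm either side, flare out from N+16 to N+26; the middle 37 mm is open to both sides for fingers.
- mag_seat (a point): Point on the z axis 69 mm above the origin (as with N = 82): axis of a cell snapped in, really N-13 mm up (59 to 79), about 33 mm below where it was laid. The lips, 3 mm over each end, snap in 0 to 1 mm below this and hold it. Pushing takes 6 to 11 N over the ramps (first 8 mm), then 3 to 6 N (sprung platform and lips), dipping by 2 N or more at the snap. Let go too early, what is in there springs up again.
- mag_floor (a point): Point on the z axis 28 mm above the origin (as with N = 82): top of the rubber end pad, 5 N per mm (really N-54 mm). Only a stack of two meets it, 2 mm beyond the point where the upper cell snaps in; the first cell alone has 28 mm of free travel past its seat against the platform's spring.
- pad (a joint): How far the rubber end pad under the stack is squeezed, in m: 0 = free; more than 0.0025 (12.5 N on the pad, on top of some 5 N for the platform) crushes it.
- cell_a: Thick plain steel battery cell, cylinder 26 mm diameter x 65 mm, 90 g (varies by a fifth); origin: its centre; x along its axis (either end may lead). Lies level in a cradle, axis 27 mm above the counter.
- cell_b: The other thick cell, identical to cell_a.
- cell_thin: Thin steel cell, 18 mm diameter x 65 mm, not to be loaded; origin: its centre, x along its axis. Lies in a cradle of its own.
- cradle_1: Low grey fixed cradle of cell_a: two blocks 12 mm long (at x = +-24 mm), 34 mm wide, 18 mm high over all; cell's underside at 14 mm; open in the middle 36 mm for fingers but for a spine 12 mm wide, 5 mm high. Origin: centre of its underside; x along the cell.
- cradle_2: The same cradle under cell_b.
- cradle_3: The same cradle under cell_thin.
- atomizer: Bystander: standing stepped steel cylinder 22 mm diameter x 60 mm; origin at its foot.
- tube_mod: Bystander: standing dark steel tube 28 mm diameter x 95 mm; origin at its foot.
- vial: Bystander: small capped bottle 30 mm diameter x 60 mm; origin at its foot.
There are look-alikes about, which are no part of the job. Leave any purple or turquoise look-alike of the cell_b alone. Leave any orange look-alike of the cell_a alone.

How it is judged:
On the way:
1. one thick cell has snapped in under the lips and stays there, let go, while the other is still away from the magazine (((x of cell_a in the frame of magazine between -0.004 and 0.004 m and y of cell_a in the frame of magazine between -0.004 and 0.004 m and angle between the x axis of cell_a and the x axis of magazine, either way round below 0.09 rad and z of cell_a in the frame of magazine between 0.057 and 0.0815 m and linear speed of cell_a below 0.01 m/s and contact force between cell_a and the fingers below 0.2 N and angle between cell_a's own x axis and vertical between 1.49 and 1.65 rad and distance between cell_b and magazine above 0.13 m) or (x of cell_b in the frame of magazine between -0.004 and 0.004 m and y of cell_b in the frame of magazine between -0.004 and 0.004 m and angle between the x axis of cell_b and the x axis of magazine, either way round below 0.09 rad and z of cell_b in the frame of magazine between 0.057 and 0.0815 m and linear speed of cell_b below 0.01 m/s and contact force between cell_b and the fingers below 0.2 N and angle between cell_b's own x axis and vertical between 1.49 and 1.65 rad and distance between cell_a and magazine above 0.13 m))), for 0.3 s.
At the end, for the whole second after the job is handed in: Both thick cells lie in the magazine, one right under the lips (axis 57 to 81.5 mm above the magazine's origin) and the other below it (31 to 55.5 mm), each level and in line within 5 degrees, centred within 4 mm, at rest and let go (((x of cell_a in the frame of magazine between -0.004 and 0.004 m and y of cell_a in the frame of magazine between -0.004 and 0.004 m and angle between the x axis of each of cell_a, cell_b and the x axis of magazine, either way round below 0.09 rad and z of cell_a in the frame of magazine between 0.057 and 0.0815 m and linear speed of each of cell_a, cell_b below 0.01 m/s and contact force between each of cell_a, cell_b and the fingers below 0.2 N and angle between cell_a's own x axis and vertical between 1.49 and 1.65 rad and x of cell_b in the frame of magazine between -0.004 and 0.004 m and y of cell_b in the frame of magazine between -0.004 and 0.004 m and z of cell_b in the frame of magazine between 0.031 and 0.0555 m and angle between cell_b's own x axis and vertical between 1.49 and 1.65 rad) or (x of cell_b in the frame of magazine between -0.004 and 0.004 m and y of cell_b in the frame of magazine between -0.004 and 0.004 m and angle between the x axis of each of cell_b, cell_a and the x axis of magazine, either way round below 0.09 rad and z of cell_b in the frame of magazine between 0.057 and 0.0815 m and linear speed of each of cell_b, cell_a below 0.01 m/s and contact force between each of cell_b, cell_a and the fingers below 0.2 N and angle between cell_b's own x axis and vertical between 1.49 and 1.65 rad and x of cell_a in the frame of magazine between -0.004 and 0.004 m and y of cell_a in the frame of magazine between -0.004 and 0.004 m and z of cell_a in the frame of magazine between 0.031 and 0.0555 m and angle between cell_a's own x axis and vertical between 1.49 and 1.65 rad))); the robot touches nothing.
It fails at once if the rubber end pad is squeezed by more than 2.5 mm (12.5 N on it) (value of joint pad above 0.0025 m).
It fails at once if the fingers themselves press on the magazine with more than 15 N (contact force between the fingers and magazine above 15 N).
It fails at once if the thin cell or one of the other goods is moved by more than 15 mm (distance of any of cell_thin, atomizer, tube_mod, vial from where it was at the start of the episode above 0.015 m).
It also fails if it takes over 67 s, if anything falls off the work surface, if the arm or the gripper's body presses on something with over 40 N, if the wrist force passes 120 N, or if a joint passes its speed limit or range.

## Robot

A 7-joint arm with a two-finger parallel gripper is mounted at the origin on the work surface. World frame = base frame: x ahead of the robot, y to its left, z up, the work surface at z = 0. Lengths are in m, angles in rad, forces in N, time in s.
With the tool pointing down it reaches from about 0.425 to 0.925 m from the base axis. Payload 6.8 kg.
Tool frame: the origin (TCP) lies midway between the tips of the shut fingers; the grasp point (between the pads) lies 19 mm behind it; x points along the fingers, y is the direction in which the jaws open and shut, and the axes are right-handed (so a half turn about x gives the same grasp; the last joint's range is limited). The gripper opens to 85 mm and grips with 20 to 120 N. Pads are 22 mm wide; open, the fingers measure 114 mm over their backs; the gripper's body (76 mm by 85 mm) begins 54 mm behind the grasp point. The pads swing forward as they close: fully open they stand 13 mm farther back than shut.
Start: joints at [1.202, 0.477, 0.022, 1.555, -0.011, 1.109, -0.083], TCP at [0.174, -0.652, 0.231] pointing down, gripper open.
Joint ranges: [-2.96, 2.96], [-0.34, 2.1], [-1.41, 1.46], [0.24, 2.44], [-1.37, 4.51], [0.17, 1.92], [-2.96, 2.96]. Speed limits (rad/s): [2.39, 2.39, 3.14, 3.14, 3.14, 3.14, 3.14].

## Interface

Orientations are given as a rotation vector (axis times angle).
In Python, from bench import r, viewer, nets gives the robot as it stands.
- The arm moves only by the shell command python3 -m pendant 'ROWS' [FORCE]. ROWS is JSON, one flat list of numbers, 5 for each row, row after row: the finger opening in mm, from 0 to 85.4, then the shift along the tool's x, y, z in mm, then the turn about the tool's x in rad. A call has 1 to 20 rows; each row shifts and turns the commanded pose from where the row before left it, along the tool's axes as they then stand; what a row does not reach is not made up. A row lasts 1/8 s, in which the tool goes at most 62.5 mm and 10.7 degrees, less where a joint would pass 70% of its speed; a pose out of reach is approached as far as the arm can. A call with a gripper value outside its range is refused whole. The fingers move at their own pace and stop on an object; FORCE is the grip in N (left out, the last holds). Time passes only in rows, so rows that do not move let the fingers close. It gives the time, the measured TCP pose, the force and the opening at its end, in the units of the state.
- r.get_obs(): the state, without advancing time (a new reading comes with each control period).
- viewer.grab_frame(name): name is "scene" or "side" or "wrist"; returns (picture, depth): 420x560x3 uint8, red, green, blue; 420x560 float32, m along the optical axis (not along the pixel's ray), 0 where there is no reading.
- viewer.calibration(name): a dict with "mtx" (3x3 intrinsics, pixels), "world_to_cam" (4x4, takes a point from world to camera coordinates). Camera axes: x right, y up, looking along -z (the intrinsics and any distortion apply to the point x, -y, -z); pixel columns grow to the right and rows downward; lengths in m; the calibration is good to about 2 mm. A picture is of the moment at which its call begins: read the wrist's pose just before it. calibration takes no time and is no camera call; for the wrist camera it gives the pose at the moment of the call.
- r.hand_in(): hands the job in, once; it reports no verdict.
Trained networks look in the newest picture that a camera, given by its name, has taken for a name from the list of things; names that differ only in an ending like _2 or _b are one class to them, and where a whole thing is asked for, a point or a joint stands for the part that bears it (a point fixed in the world has none). Each returns a list of dicts, best first, with "score" (0 to 1); they miss things now and then, are a little off and sometimes report something else, mostly with a low value. They report only what shows in the picture. A call takes as long as a camera call. They do not tell look-alikes from the thing itself.
- nets.look_for(name, camera): "location" ([x, y, z] in m, in world coordinates, good to about 4 mm: the middle of the surface that is visible of it).
- nets.silhouettes(name, camera): "mask" (420x560 bool, what is visible of it).
The state is a dict: "clock": time; "joints": joint angles; "qvel": joint speeds; "tau": joint torques, N m; "tcp_pos": TCP position; "orientation": TCP orientation; "contact_force": force on the tool from outside, world axes, zero at the start; "moment": the same for the moment, N m; "grip_width": finger opening in m.
Only numpy, scipy, OpenCV 4.12 (cv2) and the standard library are available. Lean on these libraries where they do the work, as an engineer would, in place of code of your own. Each camera call takes 0.05 s, during which the arm holds its last target. There are 200 camera calls.

## Working session

There is one attempt and no reset: what is moved stays moved. The work goes in short steps, Python scripts to look and compute and a shell command to move; the robot and the scene stay as the last step left them, time stands still between calls to the robot, and variables do not carry over. Pictures are saved under pics/ and viewed, about 8 in all and at most 12, crops included, and the job is handed in when it is done.

```bash
ls; mkdir -p pics; cat > h.py <<'E'
import numpy as np,cv2
from bench import r,viewer,nets
def cam(n):
    c=viewer.calibration(n);K=np.array(c["mtx"]);T=np.array(c["world_to_cam"]);return K,T
def unproj(n,u,v,d,KT=None):
    K,T=KT or cam(n);u=np.asarray(u,float);v=np.asarray(v,float)
    x=(u-K[0,2])/K[0,0]*d;y=(v-K[1,2])/K[1,1]*d
    P=np.stack([x,-y,-d,np.ones_like(d)],-1)
    return (P@np.linalg.inv(T).T)[...,:3]
def proj(n,p,KT=None):
    K,T=KT or cam(n);q=T@np.r_[p,1];return K[0,0]*q[0]/-q[2]+K[0,2],K[1,1]*-q[1]/-q[2]+K[1,2]
def save(f,im):cv2.imwrite("pics/"+f,cv2.cvtColor(im,cv2.COLOR_RGB2BGR))
E
python3 - <<'E'
from h import *
o=r.get_obs();print(o)
for n in("scene","side"):
    im,d=viewer.grab_frame(n);save(n+"0.png",im);print(n,viewer.calibration(n))
    np.savez(n+"0.npz",im=im,d=d)
    for t in("magazine","cell_a","cell_thin","cradle_1","atomizer","tube_mod","vial"):
        for x in nets.look_for(t,n):print(n,t,round(x["score"],2),np.round(x["location"],3),np.round(proj(n,x["location"])))
print(r.get_obs()["clock"])
E
```

```text
pics
{'clock': 0.0, 'joints': array([ 1.20191056,  0.47778229,  0.02232833,  1.55644271, -0.0115033 ,
        1.10932486, -0.08308911]), 'qvel': array([ 1.47657362e-04, -2.11504725e-04,  5.25832414e-04,  5.06171752e-04,
        2.58536234e-04, -5.24440013e-04,  4.32573615e-05]), 'tau': array([-2.38246082e-05, -5.96458054e+01,  1.60772435e+00, -2.81195140e+01,
        1.24096207e-02,  9.10982693e-03, -7.42205742e-06]), 'tcp_pos': array([ 0.17388144, -0.65160287,  0.23034115]), 'orientation': array([ 2.08266896,  0.27509179, -2.08343294]), 'contact_force': array([-0.43702459, -0.22152585, -0.46259841]), 'moment': array([-0.00364526,  0.03522913,  0.03337397]), 'grip_width': 0.08542351060638803}
scene {'mtx': array([[384.45236875,   0.        , 284.91041533],
       [  0.        , 384.45236875, 208.77760885],
       [  0.        ,   0.        ,   1.        ]]), 'world_to_cam': array([[-0.81649719,  0.57698027,  0.0206424 ,  0.45305442],
       [-0.31247917, -0.4716951 ,  0.82453654,  0.12513224],
       [ 0.48547823,  0.66678144,  0.56543204, -1.34564086],
       [ 0.        ,  0.      
[... 1275 characters left out ...]
80704082],
       [ 0.        ,  0.        ,  0.        ,  1.        ]])}
side magazine 0.81 [0.486 0.163 0.046] [248. 207.]
side magazine 0.5 [ 0.484 -0.2    0.032] [235. 324.]
side cell_a 0.89 [ 0.625 -0.262  0.038] [326. 350.]
side cell_a 0.78 [ 0.491 -0.087  0.018] [244. 285.]
side cell_a 0.7 [0.601 0.019 0.022] [299. 248.]
side cell_a 0.68 [ 0.596 -0.071  0.033] [299. 271.]
side cell_thin 0.81 [ 0.484 -0.201  0.032] [235. 325.]
side cradle_1 0.75 [ 0.593 -0.068  0.004] [297. 282.]
side cradle_1 0.65 [ 0.632 -0.267  0.006] [331. 367.]
side cradle_1 0.62 [ 0.486 -0.201  0.007] [237. 336.]
side tube_mod 0.39 [0.488 0.165 0.043] [249. 208.]
side vial 0.52 [0.736 0.017 0.032] [362. 243.]
0.8
```

View pics/scene0.png

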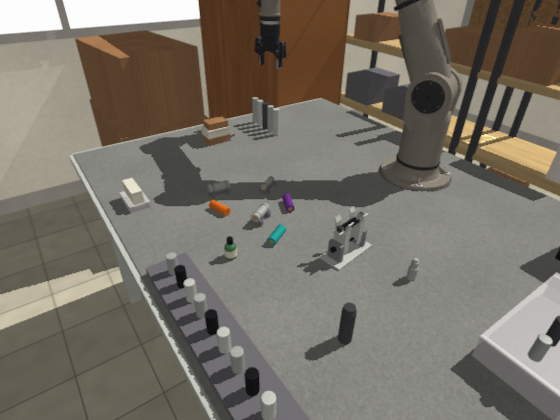

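View pics/side0.png

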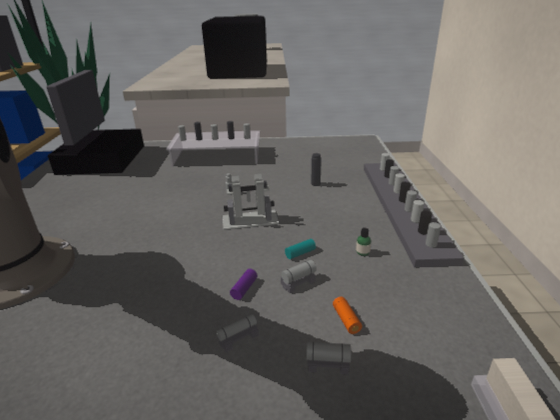

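```bash
cat >> h.py <<'E'
from scipy.optimize import least_squares
def fitcyl(P,x0,R=.013,L=.0325,z=.027,h=.045):
    "fit axis x,y,yaw,z-offset to points near x0"
    P=P[(np.hypot(P[:,0]-x0[0],P[:,1]-x0[1])<h)&(P[:,2]>z-.006)&(P[:,2]<z+R+.008)]
    best=None
    for a0 in np.arange(0,np.pi,np.pi/6):
        def f(p):
            c,s=np.cos(p[2]),np.sin(p[2]);dx=P[:,0]-p[0];dy=P[:,1]-p[1]
            u=dx*c+dy*s;v=-dx*s+dy*c;w=P[:,2]-z-p[3]
            rad=np.hypot(v,w)-R;ax=np.abs(u)-L
            o=np.where((ax>0)&(rad>0),np.hypot(rad,ax),np.maximum(rad,ax))
            return o
        q=least_squares(f,[*x0,a0,0],loss="soft_l1",f_scale=.001)
        if best is None or q.cost<best.cost:best=q
    return best.x,np.median(abs(best.fun)),len(P)
def cloud(n,d,KT=None,step=1):
    v,u=np.mgrid[0:420:step,0:560:step];dd=d[v,u];m=dd>0
    return unproj(n,u[m],v[m],dd[m],KT)
E
python3 - <<'E'
from h import *
C={}
for n in("scene","side"):
    C[n]=cloud(n,np.load(n+"0.npz")["d"])
C["both"]=np.r_[C["scene"],C["side"]]
for k,P in C.items():
    for nm,x0,R in(("c1",(.6,-.062),.013),("c2",(.631,-.255),.013),("thin",(.491,-.195),.009)):
        q=fitcyl(P,x0,R,z=.027 if R>.01 else .023);print(k,nm,np.round(q[0],4),q[1:])
    M=P[(abs(P[:,0]-.5)<.1)&(abs(P[:,1]-.18)<.1)]
    for lo,hi in((-.005,.003),(.003,.009),(.02,.05),(.05,.06),(.06,.08),(.08,.1),(.1,.12),(.12,.2)):
        Q=M[(M[:,2]>lo)&(M[:,2]<hi)]
        if len(Q)>4:print(k,lo,len(Q),Q.mean(0).round(4),cv2.minAreaRect(Q[:,:2].astype(np.float32)))
for n in("scene","side"):
    im=np.load(n+"0.npz")["im"];u,v=map(int,proj(n,[.497,.178,.06]))
    c=cv2.resize(im[v-50:v+50,u-65:u+65],None,fx=6,fy=6,interpolation=cv2.INTER_CUBIC)
    c=c[:, :];save(n+"mag.png",cv2.resize(c,(780,600)));
E
cd pics; python3 -c "
import cv2,numpy as np
a=cv2.imread('scenemag.png');b=cv2.imread('sidemag.png')
cv2.imwrite('mags.png',cv2.resize(np.hstack([a,b]),(800,308)))"
```

```text
scene c1 [ 5.9770e-01 -6.5500e-02  3.6752e+00 -5.0000e-04] (np.float64(0.0007977082835063532), 179)
scene c2 [ 6.302e-01 -2.575e-01 -1.017e-01 -3.000e-04] (np.float64(0.0010725655612661153), 162)
scene thin [ 4.8720e-01 -1.9790e-01  3.6867e+00 -5.0000e-04] (np.float64(0.0009431151819149193), 98)
scene -0.005 2781 [ 0.5194  0.2015 -0.    ] ((0.5000091195106506, 0.18001630902290344), (0.19980457425117493, 0.19974271953105927), 0.002306689042598009)
scene 0.003 488 [0.4997 0.1894 0.0058] ((0.5063904523849487, 0.17534862458705902), (0.17531299591064453, 0.1627591997385025), 2.423872232437134)
scene 0.02 328 [0.4998 0.1842 0.0367] ((0.49388405680656433, 0.17897069454193115), (0.11431276798248291, 0.04041634872555733), 6.517230987548828)
scene 0.05 179 [0.5075 0.1831 0.0551] ((0.49158230423927307, 0.17704090476036072), (0.11045948415994644, 0.04035399854183197), 8.488024711608887)
scene 0.06 135 [0.496  0.1847 0.0692] ((0.4882771968841553, 0.17927323281764984), (0.07809469103813171, 0.033617645502090454), 2.8763587474823)
scene 0.08 287 [0.4947 0.1787 0.0916] ((0.4927228093147278, 0.176905
[... 2099 characters left out ...]
.4954 0.1732 0.037 ] ((0.4895481467247009, 0.1743047535419464), (0.12429997324943542, 0.04465780407190323), 9.093212127685547)
both 0.05 346 [0.4985 0.1757 0.0552] ((0.49234387278556824, 0.17671522498130798), (0.11168289184570312, 0.04236926510930061), 9.122112274169922)
both 0.06 288 [0.4938 0.1736 0.0696] ((0.48886382579803467, 0.17485924065113068), (0.07563898712396622, 0.037294622510671616), 8.998174667358398)
both 0.08 550 [0.4928 0.1737 0.0912] ((0.4892941117286682, 0.1755298376083374), (0.10035261511802673, 0.0367467887699604), 8.352322578430176)
both 0.1 404 [0.4893 0.1741 0.1082] ((0.4882602393627167, 0.1749458611011505), (0.09525357931852341, 0.04741671308875084), 8.30839729309082)
```

View pics/mags.png

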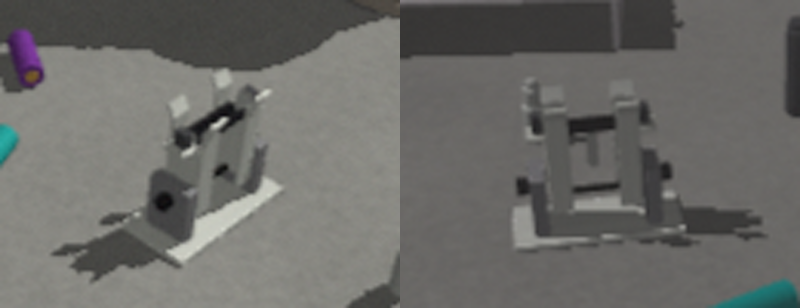

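```bash
cat >> h.py <<'E'
from scipy.spatial.transform import Rotation as Ro
def go(target,axis_yaw=None):
    """shift (mm, tool axes AFTER none) and turn so that jaws' y is perpendicular to axis_yaw; tcp->target"""
    o=r.get_obs();R=Ro.from_rotvec(o["orientation"]).as_matrix();p=np.array(o["tcp_pos"])
    print("t",round(o["clock"],2),"tcp",p.round(4),"F",np.round(o["contact_force"],1),"w",round(o["grip_width"]*1e3,1),"tilt",np.degrees(np.arccos(-R[2,0])).round(2))
    print("shift tool mm",(R.T@(np.array(target)-p)*1e3).round(1))
    if axis_yaw is not None:
        z=np.arctan2(R[1,2],R[0,2]); # tool z direction should be parallel to the axis
        d=(axis_yaw-z+np.pi/2)%np.pi-np.pi/2
        # turn about tool x (down) by t changes world yaw by -t
        print("toolz yaw",round(z,4),"turn about tool x",round(-d,4),"j7",round(o["joints"][6],3))
E
python3 - <<'E'
from h import *
print(Ro.from_rotvec(r.get_obs()["orientation"]).as_matrix().round(3))
go([.597,-.0645,.23],.538)
go([.489,.175,.25],.15)
go([.630,-.256,.25],-.116)
E
```

```text
[[ 0.     0.258 -0.966]
 [-0.    -0.966 -0.258]
 [-1.     0.    -0.   ]]
t 0.8 tcp [ 0.1741 -0.6522  0.2313] F [0.1 0.3 1. ] w 85.4 tilt 0.0
shift tool mm [   1.3 -458.8 -560.2]
toolz yaw -2.8808 turn about tool x -0.2772 j7 -0.083
t 0.8 tcp [ 0.1741 -0.6522  0.2313] F [0.1 0.3 1. ] w 85.4 tilt 0.0
shift tool mm [ -18.7 -718.  -517.6]
toolz yaw -2.8808 turn about tool x 0.1108 j7 -0.083
t 0.8 tcp [ 0.1741 -0.6522  0.2313] F [0.1 0.3 1. ] w 85.4 tilt 0.0
shift tool mm [ -18.7 -265.2 -542.7]
toolz yaw -2.8808 turn about tool x 0.3768 j7 -0.083
```

```bash
python3 -m pendant '[85,0,-16,-20,0, 85,0,-33,-40,0, 85,0,-33,-40,0, 85,0,-33,-40,0, 85,0,-33,-40,0, 85,0,-33,-40,0, 85,0,-33,-40,0, 85,0,-33,-40,0, 85,0,-33,-40,0, 85,0,-33,-40,0, 85,0,-33,-40,0, 85,0,-33,-40,0, 85,0,-33,-40,0, 85,0,-33,-40,0, 85,0,-14,-20,0, 50,0,0,0,-0.14, 50,0,0,0,-0.137, 50,0,0,0,0, 50,0,0,0,0]' 60
python3 - <<'E'
from h import *
go([.597,-.0645,.23],.538)
im,d=viewer.grab_frame("wrist");KT=cam("wrist");np.savez("w1.npz",im=im,d=d,K=KT[0],T=KT[1]);save("w1.png",im)
P=cloud("wrist",d,KT)
q=fitcyl(P,(.597,-.0645));print(q)
print(np.linalg.inv(KT[1])[:3,3], [proj("wrist",p) for p in ([.597,-.0645,.04],[.489,.175,.1])])
E
```

```text
clock: 3.18
tcp_pos: [0.5967, -0.0645, 0.2314]
orientation: [1.92, 0.526, -1.92]
contact_force: [-0.2, 0.4, 0.7]
grip_width: 0.0495
t 3.17 tcp [ 0.5967 -0.0645  0.2314] F [-0.2  0.4  0.7] w 49.5 tilt 0.0
shift tool mm [ 1.4  0.1 -0.2]
toolz yaw -2.6067 turn about tool x -0.0031 j7 -1.16
(array([ 0.59674745, -0.06443637,  0.5344549 , -0.00120809]), np.float64(0.00038833501407630963), 1191)
[ 0.66336158 -0.0255814   0.37300684] [(np.float64(275.9886133888533), np.float64(186.10058641127515)), (np.float64(-4.592100948811549), np.float64(170.13206728810914))]
```

View pics/w1.png

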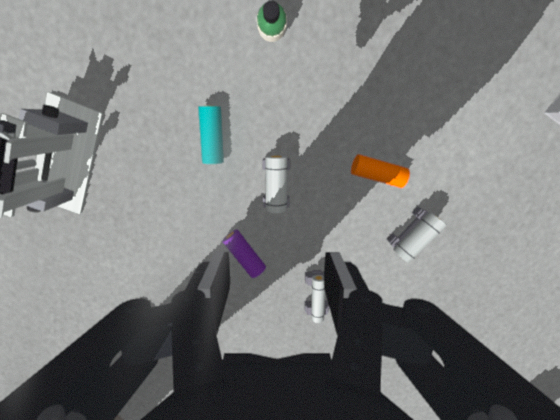

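```bash
python3 -m pendant '[50,40,0,0,0, 50,50,0,0,0, 50,50,0,0,0, 50,40,0,0,0, 50,25,0,0,0, 50,13,0,0,0, 50,0,0,0,0, 10,0,0,0,0, 10,0,0,0,0, 10,0,0,0,0, 10,0,0,0,0, 10,0,0,0,0, 10,0,0,0,0]' 50
```

```text
clock: 4.85
tcp_pos: [0.5978, -0.0638, 0.0149]
orientation: [1.92, 0.528, -1.916]
contact_force: [-2.3, 2.2, 7.1]
grip_width: 0.0246
```

```bash
python3 -m pendant '[10,-20,0,0,0, 10,-50,0,0,0, 10,-60,0,0,0, 10,-60,0,0,0, 10,-40,0,0,0]'
python3 - <<'E'
from h import *
go([.425,.165,.25],.15)
print(r.get_obs()["moment"])
E
```

```text
clock: 5.48
tcp_pos: [0.5975, -0.0645, 0.2482]
orientation: [1.922, 0.526, -1.913]
contact_force: [1.6, 0.0, -0.6]
grip_width: 0.0243
t 5.47 tcp [ 0.5975 -0.0645  0.2482] F [ 1.6  0.  -0.6] w 24.3 tilt 0.28
shift tool mm [  -2.8 -285.4   30.7]
toolz yaw -2.604 turn about tool x 0.3876 j7 -1.154
[ 0.02786902 -0.08216389 -0.00149795]
```

```bash
python3 -m pendant '[10,0,-20,2,0, 10,0,-45,5,0, 10,0,-50,5,0, 10,0,-50,5,0, 10,0,-50,6,0, 10,0,-45,5,0, 10,0,-25,3,0, 10,0,0,0,0.13, 10,0,0,0,0.13, 10,0,0,0,0.128, 10,0,0,0,0, 10,0,0,0,0]'
python3 - <<'E'
from h import *
go([.489,.175,.25],.15)
im,d=viewer.grab_frame("wrist");KT=cam("wrist");np.savez("w2.npz",im=im,d=d,K=KT[0],T=KT[1]);save("w2.png",im)
P=cloud("wrist",d,KT)
M=P[(np.hypot(P[:,0]-.489,P[:,1]-.175)<.085)]
for lo,hi in((.004,.009),(.05,.06),(.06,.07),(.07,.08),(.08,.09),(.09,.1),(.1,.11),(.11,.12),(.12,.13)):
    Q=M[(M[:,2]>lo)&(M[:,2]<hi)]
    if len(Q)>4:print(lo,len(Q),Q.mean(0).round(4),cv2.minAreaRect(Q[:,:2].astype(np.float32)))
E
```

```text
clock: 6.98
tcp_pos: [0.4235, 0.1645, 0.243]
orientation: [2.141, 0.163, -2.142]
contact_force: [0.2, -0.0, -0.5]
grip_width: 0.0242
t 6.97 tcp [0.4235 0.1645 0.243 ] F [ 0.2 -0.  -0.5] w 24.2 tilt 0.04
shift tool mm [ -7.   -0.4 -66.3]
toolz yaw -2.989 turn about tool x 0.0026 j7 -2.0
0.004 1853 [0.4963 0.1765 0.0052] ((0.48889946937561035, 0.1765502244234085), (0.13495880365371704, 0.06387711316347122), 8.542350769042969)
0.05 363 [0.4999 0.1782 0.0552] ((0.48905012011528015, 0.17663520574569702), (0.10289101302623749, 0.0397089421749115), 8.79078483581543)
0.06 63 [0.4885 0.1753 0.0669] ((0.48888224363327026, 0.17567673325538635), (0.06728195399045944, 0.031471919268369675), 8.459136009216309)
0.07 40 [0.4849 0.1826 0.0742] ((0.4885827302932739, 0.1773858368396759), (0.06715977191925049, 0.032426927238702774), 8.874565124511719)
0.08 1017 [0.4918 0.177  0.0876] ((0.48881977796554565, 0.17688345909118652), (0.09874673932790756, 0.032431647181510925), 9.198814392089844)
0.09 1018 [0.4898 0.1769 0.0928] ((0.4889202415943146, 0.17669211328029633), (0.072181835770607, 0.033404335379600525), 8.69305419921875)
0.1 617 [0.4917 0.1774 0.1052] ((0.489021897315979, 0.17731566727161407), (0.09091009199619293, 0.037819210439920425), 9.64840316772461)
0.11 598 [0.4914 0.177  0.1138] ((0.4888171851634979, 0.17652545869350433), (0.07299424707889557, 0.04563033953309059), 8.529988288879395)
```

View pics/w2.png

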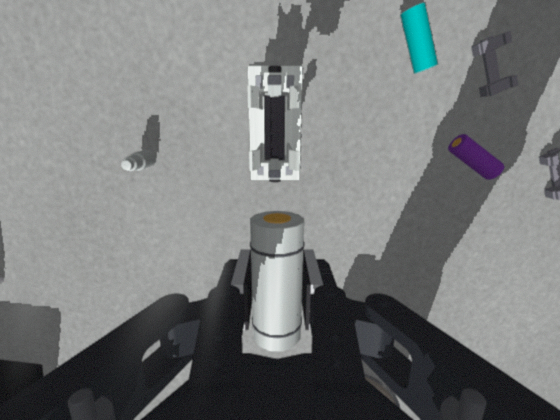

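```bash
cat >> h.py <<'E'
def load(f):
    a=np.load(f);KT=(a["K"],a["T"]);return a["im"],a["d"],KT
E
python3 - <<'E'
from h import *
im,d,KT=load("w2.npz");P=cloud("wrist",d,KT)
ya=np.radians(8.6);c,s=np.cos(ya),np.sin(ya)
X=(P[:,0]-.4889)*c+(P[:,1]-.1766)*s;Y=-(P[:,0]-.4889)*s+(P[:,1]-.1766)*c;Z=P[:,2]
m=(abs(X)<.075)&(abs(Y)<.035)&(Z>.06)
print("z pct",np.percentile(Z[m],[50,90,97,99,100]).round(4))
h,e=np.histogram(Z[m],np.arange(.06,.13,.002));print([(round(a,3),b) for a,b in zip(e,h) if b])
for nm,mm in(("lipzone",m&(abs(Y)<.006)&(abs(X)>.028)&(abs(X)<.045)),("plat",m&(abs(Y)<.006)&(abs(X)<.02)),("guide",m&(abs(Y)>.013)&(abs(X)<.04)&(abs(X)>.016))):
    h,e=np.histogram(Z[mm],np.arange(.06,.13,.002));print(nm,[(round(a,3),b) for a,b in zip(e,h) if b])
# cell in hand
o=r.get_obs();p=o["tcp_pos"]
q=fitcyl(P,(p[0],p[1]),z=p[2]+.014,h=.05);print("hand",q[0].round(4),q[1:],"dxyz",q[0][0]-p[0],q[0][1]-p[1])
E
```

```text
z pct [0.3101 0.3359 0.3402 0.3414 0.3432]
[(np.float64(0.06), np.int64(6)), (np.float64(0.064), np.int64(8)), (np.float64(0.066), np.int64(27)), (np.float64(0.068), np.int64(22)), (np.float64(0.07), np.int64(8)), (np.float64(0.072), np.int64(7)), (np.float64(0.074), np.int64(20)), (np.float64(0.076), np.int64(2)), (np.float64(0.078), np.int64(3)), (np.float64(0.08), np.int64(27)), (np.float64(0.082), np.int64(10)), (np.float64(0.084), np.int64(15)), (np.float64(0.086), np.int64(575)), (np.float64(0.088), np.int64(390)), (np.float64(0.09), np.int64(386)), (np.float64(0.092), np.int64(480)), (np.float64(0.094), np.int64(48)), (np.float64(0.096), np.int64(51)), (np.float64(0.098), np.int64(53)), (np.float64(0.1), np.int64(56)), (np.float64(0.102), np.int64(213)), (np.float64(0.104), np.int64(119)), (np.float64(0.106), np.int64(104)), (np.float64(0.108), np.int64(125)), (np.float64(0.11), np.int64(123)), (np.float64(0.112), np.int64(141)), (np.float64(0.114), np.int64(295)), (np.float64(0.116), np.int64(39))]
lipzone [(np.float64(0.06), np.int64(3)), (np.float64(0.086), np.int64(12)), (
[... 860 characters left out ...]
np.int64(6)), (np.float64(0.086), np.int64(24)), (np.float64(0.088), np.int64(23)), (np.float64(0.09), np.int64(28)), (np.float64(0.092), np.int64(9)), (np.float64(0.094), np.int64(4)), (np.float64(0.096), np.int64(3)), (np.float64(0.098), np.int64(4)), (np.float64(0.1), np.int64(4)), (np.float64(0.102), np.int64(5)), (np.float64(0.104), np.int64(70)), (np.float64(0.106), np.int64(104)), (np.float64(0.108), np.int64(125)), (np.float64(0.11), np.int64(123)), (np.float64(0.112), np.int64(141)), (np.float64(0.114), np.int64(295)), (np.float64(0.116), np.int64(39))]
hand [ 0.4231  0.1643  0.1495 -0.0029] (np.float64(0.0004498533335980468), 8493) dxyz -0.0006313088569200875 -0.0002531653215596119
```

```bash
python3 - <<'E'
from h import *
go([.4893,.1769,.125],.150)
E
```

```text
t 7.03 tcp [0.4237 0.1645 0.2431] F [-0.3 -0.1 -0.3] w 24.5 tilt 0.03
shift tool mm [118.1  -2.3 -66.8]
toolz yaw -2.9896 turn about tool x 0.002 j7 -2.0
```

```bash
python3 -m pendant '[10,0,-1,-20,0.002, 10,0,-1,-30,0, 10,0,0,-16.8,0, 10,30,0,0,0, 10,40,0,0,0, 10,30,0,0,0, 10,18,0,0,0, 10,0,0,0,0, 10,0,0,0,0]'
python3 - <<'E'
from h import *
go([.4893,.1769,.100],.150)
im,d=viewer.grab_frame("wrist");KT=cam("wrist");np.savez("w3.npz",im=im,d=d,K=KT[0],T=KT[1]);save("w3.png",im)
E
```

```text
clock: 8.15
tcp_pos: [0.4907, 0.1769, 0.1264]
orientation: [2.147, 0.16, -2.143]
contact_force: [-1.0, -0.1, -1.3]
grip_width: 0.0244
t 8.15 tcp [0.4907 0.1769 0.1264] F [-1.  -0.1 -1.3] w 24.4 tilt 0.1
shift tool mm [26.4 -0.2  1.4]
toolz yaw -2.9937 turn about tool x -0.0021 j7 -2.105
```

View pics/w3.png

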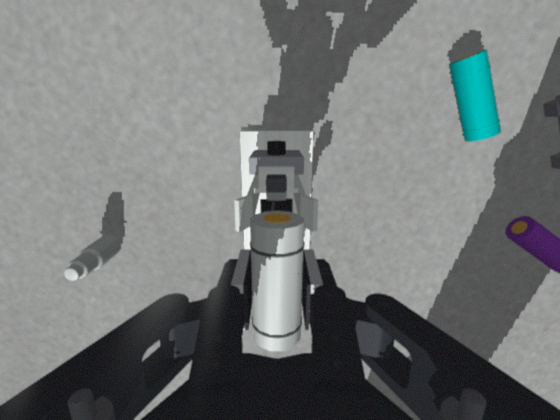

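```bash
python3 -m pendant '[10,6,-0.2,1.4,0, 10,6,0,0,0, 10,6,0,0,0, 10,4,0,0,0, 10,3,0,0,0, 10,0,0,0,0]'; python3 -m pendant '[10,2,0,0,0, 10,2,0,0,0, 10,0,0,0,0]'
```

```text
clock: 8.95
tcp_pos: [0.4884, 0.1764, 0.1]
orientation: [2.144, 0.159, -2.145]
contact_force: [-1.4, 0.8, -0.5]
grip_width: 0.0243
clock: 9.32
tcp_pos: [0.4891, 0.1766, 0.0965]
orientation: [2.146, 0.159, -2.144]
contact_force: [1.4, 0.2, -0.7]
grip_width: 0.0245
```

```bash
python3 -m pendant '[10,2,0,0,0, 10,2,0,0,0, 10,0,0,0,0]';  python3 -m pendant '[10,2,0,0,0, 10,2,0,0,0, 10,0,0,0,0]'
```

```text
clock: 9.7
tcp_pos: [0.489, 0.1768, 0.0927]
orientation: [2.146, 0.159, -2.144]
contact_force: [0.6, 0.5, 4.6]
grip_width: 0.0243
clock: 10.07
tcp_pos: [0.4889, 0.1767, 0.0882]
orientation: [2.146, 0.159, -2.144]
contact_force: [1.3, 0.8, 0.8]
grip_width: 0.0246
```

```bash
python3 -m pendant '[10,2,0,0,0, 10,0,0,0,0, 10,0,0,0,0]'; python3 -m pendant '[10,2,0,0,0, 10,0,0,0,0, 10,0,0,0,0]'; python3 - <<'E'
from h import *
im,d=viewer.grab_frame("wrist");KT=cam("wrist");P=cloud("wrist",d,KT);save("w4.png",im)
o=r.get_obs();p=o["tcp_pos"]
q=fitcyl(P,(p[0],p[1]),z=p[2]+.011,h=.05);print("hand",q[0].round(4),q[1:],p)
E
```

```text
clock: 10.45
tcp_pos: [0.4886, 0.1766, 0.0862]
orientation: [2.145, 0.159, -2.144]
contact_force: [1.6, 0.9, 1.9]
grip_width: 0.0244
clock: 10.82
tcp_pos: [0.4886, 0.1766, 0.0842]
orientation: [2.145, 0.159, -2.145]
contact_force: [2.4, 2.4, 1.6]
grip_width: 0.024
hand [4.9160e-01 1.7690e-01 3.2926e+00 5.0000e-04] (np.float64(0.001478493182129859), 12211) [0.48857207 0.17659372 0.08423435]
```

```bash
for i in 1; do python3 -m pendant '[10,2,0,0,0, 10,2,0,0,0, 10,0,0,0,0]'; done; python3 -m pendant '[10,2,0,0,0, 10,2,0,0,0, 10,0,0,0,0]'; python3 -m pendant '[10,2,0,0,0, 10,2,0,0,0, 10,0,0,0,0]';python3 -m pendant '[10,2,0,0,0, 10,2,0,0,0, 10,0,0,0,0]'
```

```text
clock: 11.25
tcp_pos: [0.4885, 0.1765, 0.0801]
orientation: [2.145, 0.159, -2.145]
contact_force: [3.8, 2.0, 1.3]
grip_width: 0.0242
clock: 11.62
tcp_pos: [0.4886, 0.1765, 0.0762]
orientation: [2.145, 0.159, -2.145]
contact_force: [3.0, 2.9, 2.0]
grip_width: 0.0242
clock: 12.0
tcp_pos: [0.4886, 0.1766, 0.0722]
orientation: [2.145, 0.159, -2.145]
contact_force: [3.5, 2.0, 1.6]
grip_width: 0.0243
clock: 12.38
tcp_pos: [0.4886, 0.1765, 0.0682]
orientation: [2.145, 0.159, -2.145]
contact_force: [1.7, 2.3, 2.3]
grip_width: 0.0246
```

View pics/w4.png

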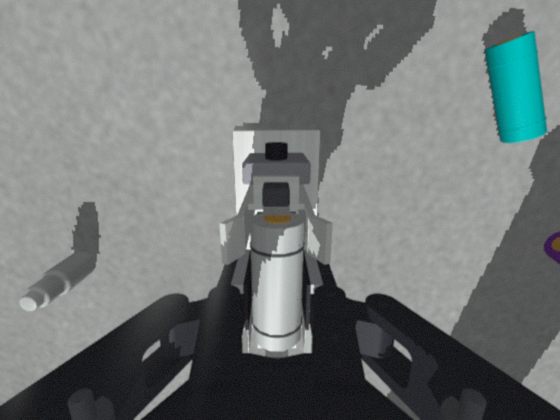

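```bash
python3 -m pendant '[10,2,0,0,0, 10,0,0,0,0]'; python3 -m pendant '[10,1,0,0,0, 10,0,0,0,0]'; python3 -m pendant '[10,1,0,0,0, 10,0,0,0,0]'; python3 -m pendant '[10,1,0,0,0, 10,0,0,0,0]'; python3 -m pendant '[10,1,0,0,0, 10,0,0,0,0]'; python3 -m pendant '[10,1,0,0,0, 10,0,0,0,0]';python3 -m pendant '[10,1,0,0,0, 10,0,0,0,0]'; python3 - <<'E'
from h import *
im,d=viewer.grab_frame("wrist");KT=cam("wrist");np.savez("w5.npz",im=im,d=d,K=KT[0],T=KT[1]);save("w5.png",im)
E
```

```text
clock: 12.62
tcp_pos: [0.4884, 0.1764, 0.0658]
orientation: [2.144, 0.159, -2.145]
contact_force: [3.9, 3.2, -3.1]
grip_width: 0.024
clock: 12.88
tcp_pos: [0.4884, 0.1764, 0.0652]
orientation: [2.144, 0.159, -2.145]
contact_force: [1.9, 3.8, 1.0]
grip_width: 0.0242
clock: 13.12
tcp_pos: [0.4884, 0.1764, 0.0644]
orientation: [2.144, 0.159, -2.145]
contact_force: [1.5, 2.8, 3.2]
grip_width: 0.0238
clock: 13.38
tcp_pos: [0.4885, 0.1765, 0.0633]
orientation: [2.145, 0.159, -2.145]
contact_force: [0.8, 2.3, 3.9]
grip_width: 0.024
clock: 13.62
tcp_pos: [0.4885, 0.1764, 0.0622]
orientation: [2.145, 0.159, -2.145]
contact_force: [1.3, 2.7, 3.9]
grip_width: 0.024
clock: 13.88
tcp_pos: [0.4885, 0.1764, 0.0612]
orientation: [2.145, 0.159, -2.145]
contact_force: [0.1, 3.3, 3.9]
grip_width: 0.0247
clock: 14.12
tcp_pos: [0.4885, 0.1765, 0.0602]
orientation: [2.145, 0.159, -2.145]
contact_force: [1.1, 3.1, 4.4]
grip_width: 0.0242
```

View pics/w5.png

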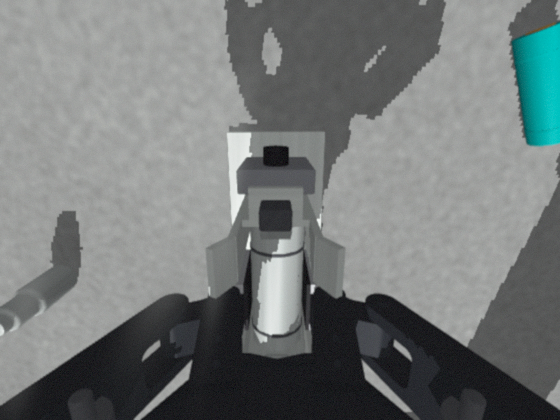

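```bash
python3 -m pendant '[10,-2,0,0,0, 10,-2,0,0,0, 10,0,0,0,0, 30,0,0,0,0, 40,0,0,0,0, 45,0,0,0,0, 45,0,0,0,0, 45,0,0,0,0, 45,-10,0,0,0, 45,-30,0,0,0, 45,-50,0,0,0, 45,-50,0,0,0, 45,-40,0,0,0, 45,0,0,0,0]'
python3 - <<'E'
from h import *
im,d=viewer.grab_frame("wrist");KT=cam("wrist");np.savez("w6.npz",im=im,d=d,K=KT[0],T=KT[1]);P=cloud("wrist",d,KT)
save("w6.png",im)
q=fitcyl(P,(.489,.1766),z=.077,h=.03);print("cell",q[0].round(4),q[1:])
go([.630,-.256,.25],-.116)
E
```

```text
clock: 15.92
tcp_pos: [0.4904, 0.1775, 0.2485]
orientation: [2.153, 0.161, -2.138]
contact_force: [-1.3, 0.1, -0.0]
grip_width: 0.0449
cell [ 0.4857  0.1752  0.1492 -0.0031] (np.float64(0.0003895839588080579), 1328)
t 15.97 tcp [0.4892 0.1768 0.2462] F [ 0.1  0.  -0.6] w 44.9 tilt 0.21
shift tool mm [ -3.7 448.8 -75.6]
toolz yaw -2.9939 turn about tool x 0.2637 j7 -2.015
```

View pics/w6.png

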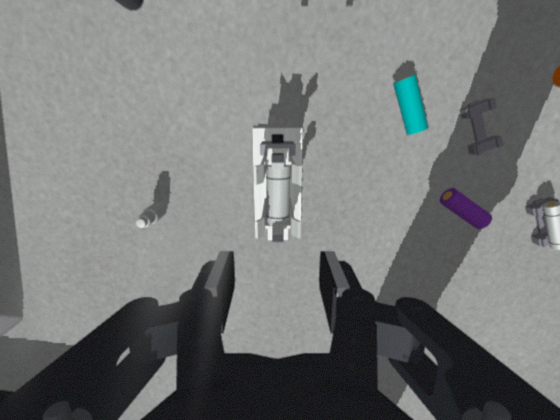

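```bash
python3 -m pendant '[45,0,25,-4,0, 45,0,45,-8,0, 45,0,50,-8,0, 45,0,50,-8,0, 45,0,50,-8,0, 45,0,50,-8,0, 45,0,50,-8,0, 45,0,50,-8,0, 45,0,45,-8,0, 45,0,34,-7,0, 45,0,0,0,0.13, 45,0,0,0,0.134, 45,0,0,0,0, 45,0,0,0,0]'
python3 - <<'E'
from h import *
im,d=viewer.grab_frame("wrist");KT=cam("wrist");P=cloud("wrist",d,KT);save("w7.png",im)
q=fitcyl(P,(.63,-.256));print(q)
go([*q[0][:2],.015],q[0][2])
E
```

```text
clock: 17.73
tcp_pos: [0.6284, -0.2563, 0.2435]
orientation: [-2.161, 0.122, 2.164]
contact_force: [0.4, -0.4, -0.2]
grip_width: 0.0451
(array([ 6.29573594e-01, -2.56112881e-01,  3.01947533e+00, -1.00800909e-03]), np.float64(0.0003496784244099256), 1140)
t 17.77 tcp [ 0.6286 -0.2564  0.2438] F [ 0.1 -0.3  0.1] w 45.3 tilt 0.05
shift tool mm [228.8  -0.4  -1.2]
toolz yaw 3.0278 turn about tool x 0.0083 j7 -1.472
```

View pics/w7.png

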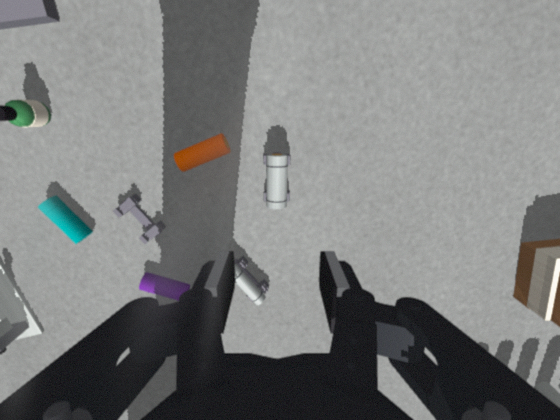

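```bash
python3 -m pendant '[45,40,-0.4,-1.2,0.008, 45,50,0,0,0, 45,50,0,0,0, 45,45,0,0,0, 45,28,0,0,0, 45,15.5,0,0,0, 45,0,0,0,0, 10,0,0,0,0, 10,0,0,0,0, 10,0,0,0,0, 10,0,0,0,0, 10,0,0,0,0]' 50;  python3 -m pendant '[10,-20,0,0,0, 10,-50,0,0,0, 10,-60,0,0,0, 10,-60,0,0,0, 10,-45,0,0,0]'
python3 - <<'E'
from h import *
go([.425,.167,.25],.15)
E
```

```text
clock: 19.27
tcp_pos: [0.6313, -0.2568, 0.0175]
orientation: [-2.161, 0.135, 2.155]
contact_force: [-0.7, 0.1, 7.0]
grip_width: 0.0244
clock: 19.9
tcp_pos: [0.6303, -0.2565, 0.2552]
orientation: [-2.161, 0.135, 2.154]
contact_force: [-0.1, 0.2, -2.4]
grip_width: 0.0243
t 19.9 tcp [ 0.6303 -0.2565  0.2552] F [-0.1  0.2 -2.4] w 24.3 tilt 0.19
shift tool mm [   4.1 -394.8  256.2]
toolz yaw 3.0174 turn about tool x -0.2742 j7 -1.481
```

```bash
python3 -m pendant '[10,0,-20,13,0, 10,0,-40,26,0, 10,0,-43,28,0, 10,0,-43,28,0, 10,0,-43,28,0, 10,0,-43,28,0, 10,0,-43,28,0, 10,0,-43,28,0, 10,0,-43,28,0, 10,0,-34,21,0, 10,0,0,0,-0.137, 10,0,0,0,-0.137, 10,0,0,0,0, 10,0,0,0,0]'
python3 - <<'E'
from h import *
im,d=viewer.grab_frame("wrist");KT=cam("wrist");np.savez("w8.npz",im=im,d=d,K=KT[0],T=KT[1]);P=cloud("wrist",d,KT)
Q=P[(np.hypot(P[:,0]-.489,P[:,1]-.1766)<.085)&(P[:,2]>.004)&(P[:,2]<.009)]
print("plate",cv2.minAreaRect(Q[:,:2].astype(np.float32)))
q=fitcyl(P,(.489,.1766),z=.077,h=.05);print("cell1",q[0].round(4),q[1:])
p=r.get_obs()["tcp_pos"]
q=fitcyl(P,(p[0],p[1]),z=p[2]+.010,h=.05);print("hand",q[0].round(4),q[1:],"d",q[0][:2]-p[:2])
off=q[0][:2]-p[:2]
go([.4889-off[0],.1766-off[1],.128],.150)
print(r.get_obs()["orientation"])
E
```

```text
clock: 21.65
tcp_pos: [0.4249, 0.1671, 0.2512]
orientation: [2.146, 0.158, -2.144]
contact_force: [-0.0, -0.7, -0.0]
grip_width: 0.0242
plate ((0.4888688325881958, 0.17659300565719604), (0.13446158170700073, 0.06392136216163635), 8.513500213623047)
cell1 [ 0.4904  0.1766  0.1478 -0.0008] (np.float64(0.0006778695123940814), 2219)
hand [ 0.4232  0.1667  0.1482 -0.0016] (np.float64(0.00043755803068654814), 8165) d [-0.00176387 -0.00042078]
t 21.7 tcp [0.4249 0.1671 0.2511] F [-0.2 -0.1 -1.4] w 24.0 tilt 0.02
shift tool mm [123.1  -0.2 -66.4]
toolz yaw -2.9942 turn about tool x -0.0026 j7 -2.006
[ 2.1452311   0.15813606 -2.1443745 ]
```

```bash
python3 -m pendant '[10,0,-0.2,-20,-0.002, 10,0,0,-30,0, 10,0,0,-16.4,0, 10,30,0,0,0, 10,40,0,0,0, 10,30,0,0,0, 10,18,0,0,0, 10,5,0,0,0, 10,0,0,0,0, 10,0,0,0,0]'
python3 - <<'E'
from h import *
go([.4889+.0018,.1766+.0004,.105],.150)
E
```

```text
clock: 22.95
tcp_pos: [0.4913, 0.1778, 0.1289]
orientation: [2.145, 0.163, -2.141]
contact_force: [0.7, 0.9, -0.1]
grip_width: 0.0242
t 22.95 tcp [0.4913 0.1778 0.1289] F [ 0.7  0.9 -0.1] w 24.2 tilt 0.11
shift tool mm [23.9  0.7  0.8]
toolz yaw -2.99 turn about tool x 0.0016 j7 -2.103
```

```bash
python3 -m pendant '[10,6,0.3,0.4,0, 10,6,0,0,0, 10,5,0,0,0, 10,4,0,0,0, 10,3,0,0,0, 10,0,0,0,0, 10,0,0,0,0]';python3 -m pendant '[10,2,0,0,0, 10,2,0,0,0, 10,0,0,0,0]';python3 -m pendant '[10,2,0,0,0, 10,2,0,0,0, 10,0,0,0,0]';python3 -m pendant '[10,2,0,0,0, 10,2,0,0,0, 10,0,0,0,0]'
```

```text
clock: 23.82
tcp_pos: [0.4903, 0.1772, 0.1039]
orientation: [2.143, 0.163, -2.142]
contact_force: [-0.2, -0.5, -1.2]
grip_width: 0.0243
clock: 24.2
tcp_pos: [0.4903, 0.1771, 0.0997]
orientation: [2.143, 0.163, -2.142]
contact_force: [0.1, -0.1, -0.5]
grip_width: 0.0241
clock: 24.58
tcp_pos: [0.4908, 0.1776, 0.0961]
orientation: [2.144, 0.164, -2.141]
contact_force: [-0.2, 1.0, 3.5]
grip_width: 0.0243
clock: 24.95
tcp_pos: [0.4909, 0.1776, 0.092]
orientation: [2.144, 0.164, -2.141]
contact_force: [2.6, 1.9, 3.0]
grip_width: 0.0243
```

```bash
python3 -m pendant '[10,2,0,0,0, 10,2,0,0,0, 10,0,0,0,0]';python3 -m pendant '[10,2,0,0,0, 10,2,0,0,0, 10,0,0,0,0]';python3 -m pendant '[10,2,0,0,0, 10,2,0,0,0, 10,0,0,0,0]';python3 -m pendant '[10,2,0,0,0, 10,1,0,0,0, 10,0,0,0,0]'
python3 - <<'E'
from h import *
im,d=viewer.grab_frame("wrist");save("w9.png",im);go([.4907,.177,.07],.15)
E
```

```text
clock: 25.32
tcp_pos: [0.4907, 0.1775, 0.0879]
orientation: [2.144, 0.164, -2.142]
contact_force: [2.2, 1.1, 3.4]
grip_width: 0.0243
clock: 25.7
tcp_pos: [0.4905, 0.1774, 0.0838]
orientation: [2.143, 0.164, -2.142]
contact_force: [2.4, 1.6, 3.0]
grip_width: 0.0243
clock: 26.08
tcp_pos: [0.4905, 0.1773, 0.0798]
orientation: [2.143, 0.163, -2.142]
contact_force: [1.5, 1.9, 3.3]
grip_width: 0.0242
clock: 26.45
tcp_pos: [0.4905, 0.1773, 0.0769]
orientation: [2.143, 0.163, -2.142]
contact_force: [2.5, 2.3, 4.0]
grip_width: 0.0242
t 26.5 tcp [0.4905 0.1773 0.0769] F [2.3 1.8 3.4] w 24.2 tilt 0.03
shift tool mm [ 6.9  0.3 -0.2]
toolz yaw -2.9898 turn about tool x 0.0018 j7 -2.152
```

Now fine steps toward the expected snap (TCP about 0.069).

```bash
python3 -m pendant '[10,1,0,0,0, 10,1,0,0,0, 10,1,0,0,0, 10,1,0,0,0, 10,0,0,0,0]';python3 -m pendant '[10,1,0,0,0, 10,0,0,0,0]';python3 -m pendant '[10,0.7,0,0,0, 10,0,0,0,0]';python3 -m pendant '[10,0.7,0,0,0, 10,0,0,0,0]'
```

```text
clock: 27.12
tcp_pos: [0.4905, 0.1773, 0.0729]
orientation: [2.143, 0.163, -2.142]
contact_force: [3.7, 1.5, 4.8]
grip_width: 0.024
clock: 27.38
tcp_pos: [0.4905, 0.1772, 0.0719]
orientation: [2.143, 0.163, -2.142]
contact_force: [1.4, 1.3, 5.1]
grip_width: 0.0241
clock: 27.62
tcp_pos: [0.4905, 0.1773, 0.0713]
orientation: [2.143, 0.163, -2.142]
contact_force: [1.8, 1.3, 4.9]
grip_width: 0.0244
clock: 27.88
tcp_pos: [0.4905, 0.1772, 0.0706]
orientation: [2.143, 0.163, -2.142]
contact_force: [3.3, 1.2, 4.3]
grip_width: 0.0238
```

```bash
python3 -m pendant '[10,0.6,0,0,0, 10,0,0,0,0]';python3 -m pendant '[10,0.5,0,0,0, 10,0,0,0,0]';python3 -m pendant '[10,0.5,0,0,0, 10,0,0,0,0]'
```

```text
clock: 28.12
tcp_pos: [0.4905, 0.1772, 0.07]
orientation: [2.143, 0.163, -2.142]
contact_force: [1.3, 1.8, 6.0]
grip_width: 0.024
clock: 28.38
tcp_pos: [0.4905, 0.1772, 0.0695]
orientation: [2.143, 0.163, -2.142]
contact_force: [3.0, 2.3, 5.2]
grip_width: 0.0241
clock: 28.62
tcp_pos: [0.4905, 0.1772, 0.0689]
orientation: [2.143, 0.163, -2.142]
contact_force: [3.5, 2.1, 4.7]
grip_width: 0.024
```

```bash
python3 -m pendant '[10,0.5,0,0,0, 10,0,0,0,0]';python3 -m pendant '[10,0.5,0,0,0, 10,0,0,0,0]'
python3 - <<'E'
from h import *
im,d=viewer.grab_frame("wrist");KT=cam("wrist");np.savez("w10.npz",im=im,d=d,K=KT[0],T=KT[1])
i5,d5,KT5=load("w5.npz")
save("cmp.png",np.hstack([cv2.resize(i5[120:370,180:380],(400,500)),cv2.resize(im[120:370,180:380],(400,500))]))
E
```

```text
clock: 28.88
tcp_pos: [0.4898, 0.1769, 0.0678]
orientation: [2.141, 0.162, -2.143]
contact_force: [2.4, 2.2, -0.5]
grip_width: 0.0244
clock: 29.12
tcp_pos: [0.4898, 0.1769, 0.0676]
orientation: [2.141, 0.162, -2.143]
contact_force: [1.1, 1.0, 2.5]
grip_width: 0.0239
```

View pics/cmp.png

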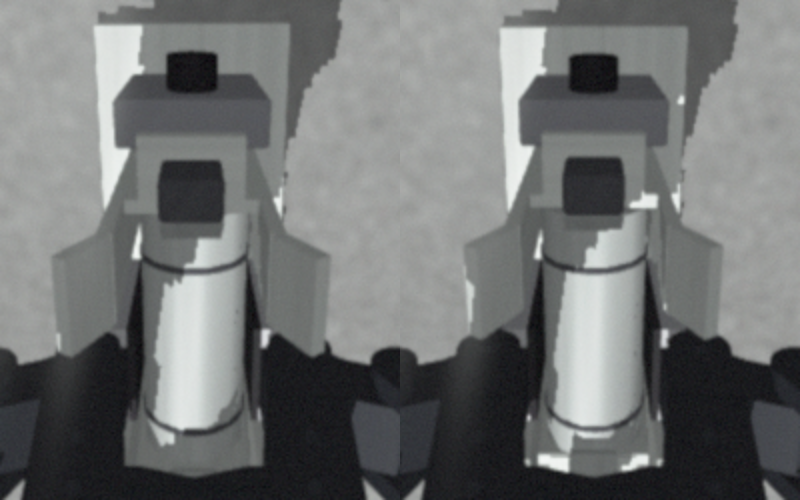

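```bash
python3 -m pendant '[10,0.5,0,0,0, 10,0,0,0,0]';python3 -m pendant '[10,0.5,0,0,0, 10,0,0,0,0]';python3 -m pendant '[10,0.4,0,0,0, 10,0,0,0,0]'
```

```text
clock: 29.42
tcp_pos: [0.4899, 0.177, 0.0672]
orientation: [2.142, 0.163, -2.143]
contact_force: [0.2, 0.7, 4.2]
grip_width: 0.0236
clock: 29.68
tcp_pos: [0.4899, 0.177, 0.0667]
orientation: [2.142, 0.163, -2.143]
contact_force: [-0.2, 0.0, 4.7]
grip_width: 0.0238
clock: 29.92
tcp_pos: [0.49, 0.177, 0.0663]
orientation: [2.142, 0.163, -2.143]
contact_force: [-0.2, 1.2, 5.1]
grip_width: 0.0242
```

```bash
python3 -m pendant '[10,-1,0,0,0, 10,0,0,0,0, 28,0,0,0,0, 35,0,0,0,0, 45,0,0,0,0, 45,0,0,0,0, 45,0,0,0,0, 45,-10,0,0,0, 45,-30,0,0,0, 45,-50,0,0,0, 45,-50,0,0,0, 45,-40,0,0,0, 45,0,0,0,0, 45,0,0,0,0]'
python3 - <<'E'
from h import *
im,d=viewer.grab_frame("wrist");KT=cam("wrist");P=cloud("wrist",d,KT)
q=fitcyl(P,(.489,.1766),z=.077,h=.03);print("cell top",q[0].round(4),q[1:])
a=im[90:270,190:370]
s,ds=viewer.grab_frame("side");u,v=map(int,proj("side",[.489,.175,.06]));b=s[v-35:v+35,u-35:u+35]
save("fin.png",np.hstack([cv2.resize(a,(400,400),interpolation=2),cv2.resize(b,(400,400),interpolation=2)]))
print(r.get_obs()["contact_force"],r.get_obs()["tcp_pos"])
E
```

```text
clock: 31.68
tcp_pos: [0.4899, 0.1768, 0.2473]
orientation: [2.142, 0.162, -2.142]
contact_force: [0.0, -1.2, -0.3]
grip_width: 0.0455
cell top [ 4.9220e-01  1.7710e-01  3.2953e+00 -1.6000e-03] (np.float64(0.0004055277616226982), 1322)
[-0.35643414  0.38529768 -0.54112568] [0.48943038 0.17670853 0.24629328]
```

View pics/fin.png

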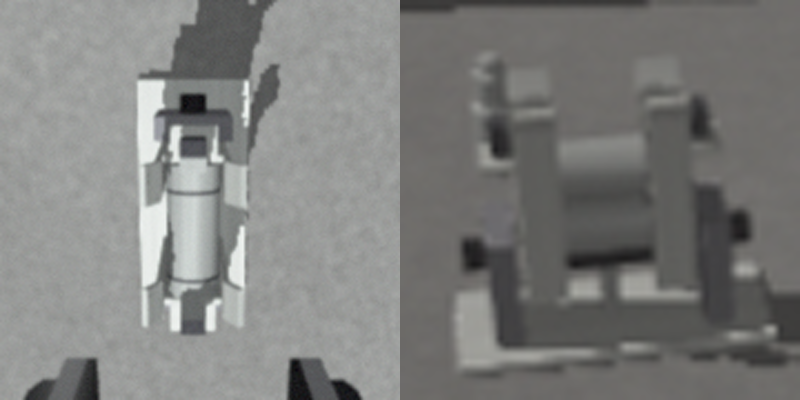

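```bash
python3 -c "
from bench import r
print(r.hand_in(), r.get_obs()['clock'])"
```

```text
the job is handed in; nothing more can be done
the job is handed in; nothing more can be done
```

Both thick cells are in the magazine, and I handed the job in at about 32 s of the 67 s allowed. No verdict was reported.

**First cell:** I pushed it in and felt the snap as a drop in force from 2.3 to −3.1 N. I let go and checked in the wrist picture that it stayed down before fetching the second.

**Second cell:** The force dropped from 4.7 to −0.5 N at its snap. I pushed about 1.5 mm further and stopped at 5.1 N, so the rubber pad was barely touched, if at all.

**Last checks:**
- The side picture shows two level cells stacked between the guides.
- The wrist picture shows the upper cell between both end lips.
- A depth fit puts the upper cell's axis about 75–76 mm up, in line with the magazine within 0.01 rad.
- The gripper is clear above the magazine with no contact force.
- I never reached for the thin cell, the other goods or the coloured look-alikes.

**Checks that disagreed:**
- **Push force:** I read only 2 to 6 N, so I never saw the 6 to 11 N expected over the ramps. My readings came only at the end of each step, so the peak probably fell between them.
- **Height:** The depth fit reads 1 to 3 mm lower than the height I worked out from the gripper. Both are inside the allowed 57 to 81.5 mm.
- **Position along the axis:** The last fit put the upper cell 3.3 mm off centre along its length. It is poorly constrained there because the lips hide the ends, and the end gaps look even in the picture.

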